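Log one plate on the colony counter

ROBOT

A 6-joint arm with a two-finger parallel gripper is mounted at the origin on a cart in front of the work surface, level with it; the furniture and walls round the work are solid. World frame = base frame: x ahead of the robot, y to its left, z up, the work surface at z = 0. Lengths are in m, angles in rad, forces in N, time in s.
With the tool pointing down it reaches from about 0.35 to 0.975 m from the base axis. Payload 4.9 kg.
Tool frame: the origin (TCP) lies at the very end of the fingers, on their centre line; the grasp point (between the pads) lies 19 mm behind it (manip.tcp_to_grasp is the distance from the TCP to the grasp point, in m); z points along the fingers, y is the direction in which the jaws open and shut (so a half turn about z gives the same grasp; the last joint's range is limited). The gripper opens to 85 mm and grips with 20 to 120 N. Pads are 22 mm wide; open, the fingers measure 114 mm over their backs; the gripper's body (76 mm by 85 mm) begins 54 mm behind the grasp point. The pads swing forward as they close: fully open they stand 13 mm farther back than shut.
Start: joints at [1.03, 0.053, 1.613, -0, 1.476, -0.119], TCP at [0.256, 0.57, 0.231] pointing down, gripper open.
Joint ranges: [-3.01, 3.01], [-1.01, 2.22], [0.06, 2.58], [-1.02, 4.17], [0.09, 2.62], [-3.14, 3.14]. Speed limits (rad/s): [2.57, 2.57, 3.14, 3.14, 3.14, 3.14].

INTERFACE

Orientations are given as a unit quaternion [w, x, y, z].
In Python, from plant import sensors, cams, job, finder, manip gives the robot as it stands.
- The arm moves only by the shell command python3 -m pendant 'ROWS'. ROWS is JSON, a list of rows, each an object of numbers: "wx", "wy", "wz": the turn, a rotation vector about the tool's x, y, z in degrees; "dx", "dy", "dz": the shift along the tool's x, y, z in m; "hand": the gripper's target within -1 to 1 (fully open at 1, half-way at 0, shut at -1). A call has 1 to 20 rows; each row is the pose to reach, as a shift and turn from the pose commanded when the call began, along the tool's axes at that moment; what a row does not reach only later rows make up. A row lasts 1/12 s, in which the tool goes at most 41.7 mm and 7.16 degrees, less where a joint would pass 70% of its speed; a pose out of reach is approached as far as the arm can. A call with a gripper value outside its range is refused whole. The fingers move at their own pace and stop on an object; the grip force is fixed at half the most. Time passes only in rows, so rows that repeat a pose let the fingers close. It gives the time, the measured TCP pose, the force and the opening at its end, in the units of the state.
- sensors.state(): the state, without advancing time (a new reading comes with each control period).
- cams.grab_frame(name): name is "scene" or "top" or "wrist"; returns (picture, depth): 420x560x3 uint8, red, green, blue; 420x560 float32, m along the optical axis (not along the pixel's ray), 0 where there is no reading.
- cams.calibration(name): a dict with "fov_y" (degrees; the focal length in pixels is half the picture's height over the tangent of half this angle, whatever the lens; pixels are square), "cx", "cy" (the principal point, pixels), "pose" (4x4, takes a point from camera to world coordinates); the wrist camera has in their place "hand_eye" (4x4, takes a point from camera to tool coordinates, whose origin is the TCP and whose axes are the flange's). Camera axes: x right, y down, z forward; pixel columns grow to the right and rows downward; lengths in m; the calibration is good to about 2 mm. The wrist camera is an equidistant fisheye: a pixel r from the principal point sees the ray r / f radians off the axis. A picture is of the moment at which its call begins: read the wrist's pose just before it. calibration takes no time and is no camera call.
- job.job_done(): hands the job in, once; it reports no verdict.
Trained networks look in the newest picture that a camera, given by its name, has taken for a name from the list of things; names that differ only in an ending like _2 or _b are one class to them, and where a whole thing is asked for, a point or a joint stands for the part that bears it (a point fixed in the world has none). Each returns a list of dicts, best first, with "score" (0 to 1); they miss things now and then, are a little off and sometimes report something else, mostly with a low value. They report only what shows in the picture. A call takes as long as a camera call.
- finder.look_for(camera, thing): "position" ([x, y, z] in m, in world coordinates, good to about 4 mm: the middle of the surface that is visible of it).
The state is a dict: "time": time; "joint_pos": joint angles; "joint_vel": joint speeds; "joint_efforts": joint torques, N m; "tool_pos": TCP position; "tool_rot": TCP orientation; "contact_force": force on the tool from outside, world axes, zero at the start; "ft_torque": the same for the moment, N m; "gripper_width": opening from 0.0 (shut) to 1.0 (fully open).
Only numpy, scipy, OpenCV 4.12 (cv2) and the standard library are available. Lean on these libraries where they do the work, as an engineer would, in place of code of your own. Each camera call takes 0.05 s, during which the arm holds its last target. There are 200 camera calls.

TASK

Log the pink plate on the colony counter: press the green key to start, then touch down gently on top of the pink dish until its sprung stage gives, let it rise again, and finally press the blue key to store the count, then withdraw. Use only the fingertips: do not lift or shift the dish, and leave the grey key, the cream dish beside it, and the dish and timer on the bench alone.

Things in the scene. Friction and masses are not known exactly. Their poses are not given: they have to be found in the camera images.
- counter: White twin colony counter, fixed, 210 x 230 x 36 mm, low display hood along its back (54 mm high). Origin at the centre of its underside; x points to its back, y to its left. Two sprung stages on top carry one petri dish each. Along the front, 82 mm before the centre: round keys, green 62 mm left of the middle, grey in the middle, blue 62 mm right.
- stage_left (a joint): Travel of the black round sprung stage on the left of the counter (centre 12 mm behind and 56 mm left of the counter centre; 100 mm across, 3 mm rim) in m: 0 up, 0.008 at the bottom. It starts to give at 1 to 2 N, needs 5 to 6 N to reach the bottom and springs back; it counts a plate beyond 0.0025.
- stage_right (a joint): Travel of the black round sprung stage on the right of the counter (centre 12 mm behind and 56 mm right of the counter centre; 100 mm across, 3 mm rim) in m: 0 up, 0.008 at the bottom. It starts to give at 1 to 2 N, needs 5 to 6 N to reach the bottom and springs back; it counts a plate beyond 0.0025.
- dish_pink: Closed petri dish with pink medium, 91 mm across, 17 mm high, about 50 g, loose on one of the two stages (left or right, varies), its underside 46 mm above the bench. Origin at the centre of its underside.
- dish_cream: Same dish with cream medium on the other stage; leave alone. Origin at the centre of its underside.
- dish_bench: Petri dish with tan medium, 87 mm across, 14 mm high, loose on the bench to the left of the counter; leave alone. Origin at the centre of its underside.
- timer: White digital timer, 70 x 64 x 17 mm, lying loose on the bench far left; leave alone. Origin at the centre of its underside.
- key_green_top (a point): Centre of the top face of the green round key, 26 mm across; it is pressed straight down.
- key_blue_top (a point): Centre of the top face of the blue round key, 26 mm across; it is pressed straight down.
- key_green (a joint): Travel of the green key in m: 0 up, 0.006 fully down (4 N, springs back); counts as pressed beyond 0.003.
- key_grey (a joint): Travel of the grey key in m, same key type; must stay up.
- key_blue (a joint): Travel of the blue key in m: 0 up, 0.006 fully down (4 N, springs back); counts as pressed beyond 0.003.

How it is judged:
By the outcome, as a careful person would: the job done as asked, in the order asked, and still so for the second after the job is handed in, with the robot touching nothing.
It also fails if it takes over 45 s, if anything falls off the work surface, if the arm or the gripper's body presses on something with over 40 N, if the wrist force passes 120 N, or if a joint passes its speed limit or range.

## Working session

There is one attempt and no reset: what is moved stays moved. The work goes in short steps, Python scripts to look and compute and a shell command to move; the robot and the scene stay as the last step left them, time stands still between calls to the robot, and variables do not carry over. Pictures are saved under pics/ and viewed, about 8 in all and at most 12, crops included, and the job is handed in when it is done.

```bash
mkdir -p pics
python3 - <<'E'
from plant import sensors,cams,finder
import cv2,numpy as np
s=sensors.state();print({k:np.round(v,3).tolist() for k,v in s.items()})
for c in("top","scene"):
    p,d=cams.grab_frame(c);cv2.imwrite(f"pics/{c}1.png",p[:,:,::-1])
    for t in["counter","key_green_top","key_blue_top","key_grey","dish_pink","dish_cream","dish_bench","timer"]:
        print(c,t,[(np.round(r["position"],3).tolist(),round(r["score"],2)) for r in finder.look_for(c,t)[:2]])
E
```

```text
{'time': 0.0, 'joint_pos': [1.03, 0.053, 1.614, 0.0, 1.476, -0.119], 'joint_vel': [0.001, -0.0, 0.001, -0.001, -0.0, 0.002], 'joint_efforts': [-0.0, -39.369, -37.017, 0.0, 0.007, -0.0], 'tool_pos': [0.256, 0.57, 0.23], 'tool_rot': [-0.0, 0.209, 0.978, -0.001], 'contact_force': [1.042, 0.248, 0.325], 'ft_torque': [-0.037, 0.007, -0.014], 'gripper_width': 1.003}
top counter [([0.492, 0.139, 0.036], 0.93), ([0.427, 0.174, 0.057], 0.54)]
top key_green_top []
top key_blue_top []
top key_grey []
top dish_pink [([0.552, 0.088, 0.063], 0.82)]
top dish_cream [([0.522, 0.201, 0.065], 0.81), ([0.447, 0.111, 0.058], 0.65)]
top dish_bench [([0.534, 0.466, 0.005], 0.72)]
top timer [([0.468, 0.63, 0.018], 0.84)]
scene counter [([0.477, 0.097, 0.04], 0.7)]
scene key_green_top [([0.421, 0.171, 0.058], 0.52), ([0.458, 0.616, 0.016], 0.29)]
scene key_blue_top [([0.459, 0.053, 0.055], 0.71)]
scene key_grey [([0.44, 0.11, 0.058], 0.53)]
scene dish_pink [([0.541, 0.079, 0.057], 0.77)]
scene dish_cream [([0.512, 0.187, 0.063], 0.6)]
scene dish_bench [([0.53, 0.465, 0.009], 0.94)]
scene timer [([0.46, 0.615, 0.013], 0.62)]
```

View pics/top1.png

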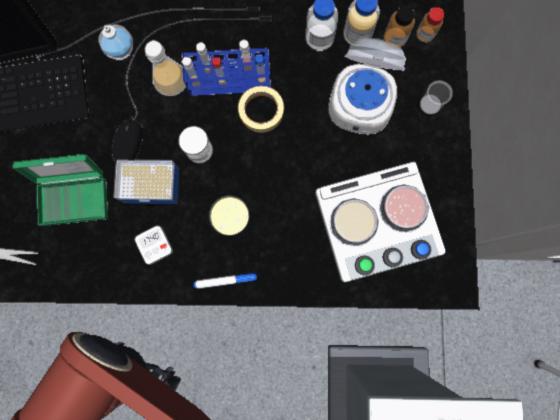

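View pics/scene1.png

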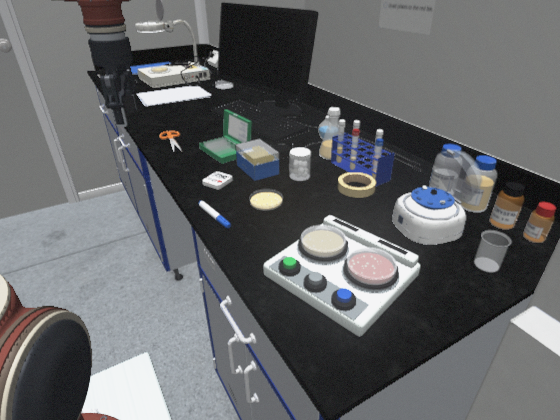

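Pink is on the right stage: (406,207) in the top view; keys green (365,265), grey (393,257), blue (421,248); cream (355,221). I measure these with depth.

```bash
cat > h.py <<'E'
import numpy as np,cv2
from plant import sensors,cams
def world(c,d,u,v,z=None):
    k=cams.calibration(c);f=d.shape[0]/2/np.tan(np.radians(k["fov_y"])/2);T=np.array(k["pose"])
    r=T[:3,:3]@np.array([(u-k["cx"])/f,(v-k["cy"])/f,1.])
    s=np.median(d[int(v)-1:int(v)+2,int(u)-1:int(u)+2]) if z is None else (z-T[2,3])/r[2]
    return T[:3,3]+s*r
E
python3 - <<'E'
from h import *
p,d=cams.grab_frame("top")
hsv=cv2.cvtColor(p,cv2.COLOR_RGB2HSV)
def blob(lo,hi,u,v,w):
    m=cv2.inRange(hsv,lo,hi);k=np.zeros_like(m);k[v-w:v+w,u-w:u+w]=255;m&=k
    ys,xs=np.nonzero(m);(c,r)=cv2.minEnclosingCircle(np.stack([xs,ys],1).astype(np.float32));return xs.mean()+0,ys.mean()+0,len(xs),c,r
out={}
for n,lo,hi,u,v,w in[("green",(45,80,60),(80,255,255),365,265,13),("blue",(100,120,60),(125,255,255),421,248,13),("pink",(0,25,80),(12,200,255),406,207,26),("cream",(13,20,100),(30,200,255),355,221,26)]:
    x,y,a,c,r=blob(lo,hi,u,v,w);a1=world("top",d,x,y);out[n]=a1
    print(n,round(x,1),round(y,1),a,np.round(c,1),round(r,1),np.round(a1,4))
a=out["green"]-out["blue"];print("key dist",np.linalg.norm(a),"yaw",np.degrees(np.arctan2(-a[0],a[1])))
e=a[:2]/np.linalg.norm(a[:2]);bx=np.array([e[1],-e[0]]);m=(out["green"]+out["blue"])[:2]/2;C=m+.082*bx
print("C",C,"pink pred",C+.012*bx-.056*e,"cream pred",C+.012*bx+.056*e)
k=cams.calibration("wrist");print(np.round(k["hand_eye"],3).tolist(),k["fov_y"])
# heights around the keys
for v in range(235,262,3):print(v,[round(world("top",d,u,v)[2]*1000) for u in range(408,436,3)])
E
```

```text
green 365.1 264.6 140 [365.2 264.6] 6.7 [0.4268 0.1732 0.0551]
blue 422.1 248.5 139 [422.2 248.6] 6.7 [0.4616 0.0547 0.0568]
pink 405.7 206.6 890 [405.  207.4] 19.1 [0.5488 0.0876 0.0617]
cream 354.9 220.7 1171 [354.7 220.6] 19.7 [0.5176 0.1943 0.0606]
key dist 0.1234592909533433 yaw 16.402916562748366
C [0.52287434 0.13711289] pink pred [0.55019979 0.0867808 ] cream pred [0.51857208 0.19422235]
[[-0.0, -0.956, -0.293, 0.077], [1.0, -0.0, -0.0, 0.001], [0.0, -0.293, 0.956, -0.142], [0.0, 0.0, 0.0, 1.0]] 65.70646984690485
235 [34, 35, 34, 35, 35, 36, 35, 36, 35, 35]
238 [36, 34, 34, 34, 35, 37, 35, 35, 35, 35]
241 [34, 35, 37, 45, 48, 47, 45, 37, 38, 35]
244 [37, 37, 46, 47, 55, 56, 48, 42, 36, 34]
247 [36, 39, 47, 55, 55, 57, 56, 46, 35, 36]
250 [36, 43, 46, 55, 57, 57, 57, 46, 36, 34]
253 [36, 36, 47, 47, 56, 55, 56, 46, 35, 35]
256 [36, 36, 41, 47, 48, 47, 46, 35, 35, 31]
259 [35, 35, 36, 36, 40, 35, 24, -1, -1, -2]
```

```bash
cat >> h.py <<'E'
from scipy.spatial.transform import Rotation as R
def go(*t):
    s=sensors.state();w=s["tool_rot"];r=R.from_quat([w[1],w[2],w[3],w[0]])
    print("t",s["time"],"tcp",np.round(s["tool_pos"],4),"F",np.round(s["contact_force"],2),"grip",round(s["gripper_width"],2),"rot",np.round(w,3))
    for p in t:print(p,"->",np.round(r.inv().apply(np.array(p)-s["tool_pos"]),4))
E
python3 -c "
from h import *
go((.427,.173,.1))"
python3 -m pendant '[{"dx":-0.318,"dy":-0.292,"dz":0.13,"hand":-1},{"dx":-0.318,"dy":-0.292,"dz":0.13,"hand":-1},{"dx":-0.318,"dy":-0.292,"dz":0.13,"hand":-1},{"dx":-0.318,"dy":-0.292,"dz":0.13,"hand":-1},{"dx":-0.318,"dy":-0.292,"dz":0.13,"hand":-1},{"dx":-0.318,"dy":-0.292,"dz":0.13,"hand":-1},{"dx":-0.318,"dy":-0.292,"dz":0.13,"hand":-1},{"dx":-0.318,"dy":-0.292,"dz":0.13,"hand":-1},{"dx":-0.318,"dy":-0.292,"dz":0.13,"hand":-1},{"dx":-0.318,"dy":-0.292,"dz":0.13,"hand":-1},{"dx":-0.318,"dy":-0.292,"dz":0.13,"hand":-1},{"dx":-0.318,"dy":-0.292,"dz":0.13,"hand":-1},{"dx":-0.318,"dy":-0.292,"dz":0.13,"hand":-1},{"dx":-0.318,"dy":-0.292,"dz":0.13,"hand":-1},{"dx":-0.318,"dy":-0.292,"dz":0.13,"hand":-1},{"dx":-0.318,"dy":-0.292,"dz":0.13,"hand":-1},{"dx":-0.318,"dy":-0.292,"dz":0.13,"hand":-1}]'
python3 - <<'E'
from h import *
go((.427,.173,.065),(.549,.087,.075),(.4616,.0547,.07))
p,d=cams.grab_frame("wrist");cv2.imwrite("pics/w1.png",p[:,:,::-1])
E
```

```text
t 0.95 tcp [0.2559 0.5702 0.2313] F [ 0.04 -0.28 -0.22] grip 1.0 rot [0.    0.209 0.978 0.   ]
(0.427, 0.173, 0.1) -> [-0.3187 -0.2923  0.1313]
t 0.95 tcp [0.2559 0.5702 0.2313] F [ 0.04 -0.28 -0.22] grip 1.0 rot [0.    0.209 0.978 0.   ]
(0.427, 0.173, 0.065) -> [-0.3187 -0.2924  0.1663]
(0.549, 0.087, 0.075) -> [-0.4653 -0.3209  0.1563]
(0.4616, 0.0547, 0.07) -> [-0.3987 -0.3861  0.1613]invalid input
```

View pics/w1.png

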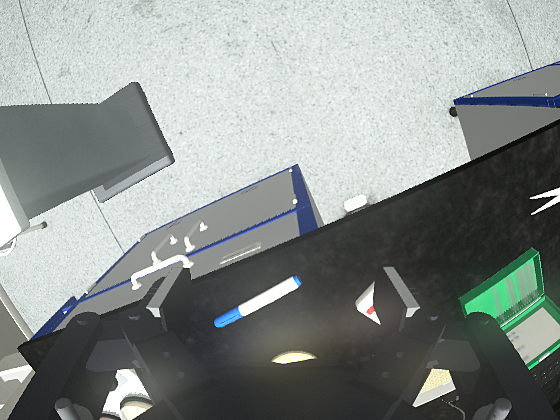

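The wrist view still shows the start position: the move was refused and the arm has not moved. I will retry with every key present.

```bash
python3 -m pendant '[{"wx":0,"wy":0,"wz":0,"dx":-0.04,"dy":-0.037,"dz":0.01,"hand":-1}]'
```

```text
time: 1.08
tool_pos: [0.2707, 0.5363, 0.2252]
tool_rot: [-0.0, 0.207, 0.978, 0.002]
contact_force: [0.7, -1.6, 0.7]
gripper_width: 0.884
```

```bash
python3 -m pendant '[{"wx":0,"wy":0,"wz":0,"dx":-0.288,"dy":-0.264,"dz":0.122,"hand":-1},{"wx":0,"wy":0,"wz":0,"dx":-0.288,"dy":-0.264,"dz":0.122,"hand":-1},{"wx":0,"wy":0,"wz":0,"dx":-0.288,"dy":-0.264,"dz":0.122,"hand":-1},{"wx":0,"wy":0,"wz":0,"dx":-0.288,"dy":-0.264,"dz":0.122,"hand":-1},{"wx":0,"wy":0,"wz":0,"dx":-0.288,"dy":-0.264,"dz":0.122,"hand":-1},{"wx":0,"wy":0,"wz":0,"dx":-0.288,"dy":-0.264,"dz":0.122,"hand":-1},{"wx":0,"wy":0,"wz":0,"dx":-0.288,"dy":-0.264,"dz":0.122,"hand":-1},{"wx":0,"wy":0,"wz":0,"dx":-0.288,"dy":-0.264,"dz":0.122,"hand":-1},{"wx":0,"wy":0,"wz":0,"dx":-0.288,"dy":-0.264,"dz":0.122,"hand":-1},{"wx":0,"wy":0,"wz":0,"dx":-0.288,"dy":-0.264,"dz":0.122,"hand":-1},{"wx":0,"wy":0,"wz":0,"dx":-0.288,"dy":-0.264,"dz":0.122,"hand":-1},{"wx":0,"wy":0,"wz":0,"dx":-0.288,"dy":-0.264,"dz":0.122,"hand":-1},{"wx":0,"wy":0,"wz":0,"dx":-0.288,"dy":-0.264,"dz":0.122,"hand":-1},{"wx":0,"wy":0,"wz":0,"dx":-0.288,"dy":-0.264,"dz":0.122,"hand":-1}]'
python3 - <<'E'
from h import *
go((.427,.173,.065),(.549,.087,.075),(.4616,.0547,.07))
p,d=cams.grab_frame("wrist");cv2.imwrite("pics/w2.png",p[:,:,::-1])
E
```

```text
time: 2.25
tool_pos: [0.4267, 0.1747, 0.1024]
tool_rot: [0.0, 0.209, 0.978, 0.0]
contact_force: [-0.4, 0.3, -0.5]
gripper_width: 0.0
t 2.25 tcp [0.4267 0.1747 0.1024] F [-0.4   0.34 -0.48] grip 0.0 rot [0.    0.209 0.978 0.   ]
(0.427, 0.173, 0.065) -> [-0.0009 -0.0014  0.0374]
(0.549, 0.087, 0.075) -> [-0.1474 -0.0301  0.0275]
(0.4616, 0.0547, 0.07) -> [-0.0808 -0.0953  0.0324]
```

View pics/w2.png

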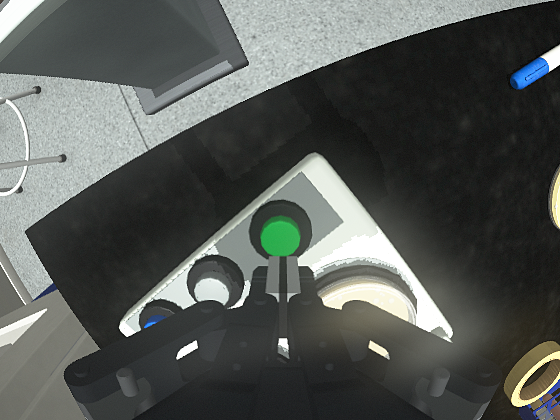

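The wrist picture shows the green key at (280,237), which is within 2–3 mm of the spot below the TCP. I start the descent.

```bash
python3 -m pendant '[{"wx":0,"wy":0,"wz":0,"dx":0.001,"dy":-0.0005,"dz":0.02,"hand":-1},{"wx":0,"wy":0,"wz":0,"dx":0.001,"dy":-0.0005,"dz":0.036,"hand":-1},{"wx":0,"wy":0,"wz":0,"dx":0.001,"dy":-0.0005,"dz":0.044,"hand":-1},{"wx":0,"wy":0,"wz":0,"dx":0.001,"dy":-0.0005,"dz":0.047,"hand":-1},{"wx":0,"wy":0,"wz":0,"dx":0.001,"dy":-0.0005,"dz":0.049,"hand":-1},{"wx":0,"wy":0,"wz":0,"dx":0.001,"dy":-0.0005,"dz":0.049,"hand":-1},{"wx":0,"wy":0,"wz":0,"dx":0.001,"dy":-0.0005,"dz":0.049,"hand":-1}]'
python3 -m pendant '[{"wx":0,"wy":0,"wz":0,"dx":0,"dy":0,"dz":0.001,"hand":-1},{"wx":0,"wy":0,"wz":0,"dx":0,"dy":0,"dz":0.0015,"hand":-1},{"wx":0,"wy":0,"wz":0,"dx":0,"dy":0,"dz":0.0015,"hand":-1},{"wx":0,"wy":0,"wz":0,"dx":0,"dy":0,"dz":0.0015,"hand":-1}]'
```

```text
time: 2.88
tool_pos: [0.426, 0.1741, 0.0538]
tool_rot: [0.0, 0.209, 0.978, 0.0]
contact_force: [-2.6, 1.6, 3.4]
gripper_width: 0.0
time: 3.22
tool_pos: [0.4262, 0.174, 0.052]
tool_rot: [0.001, 0.209, 0.978, 0.001]
contact_force: [-1.5, 3.1, 4.3]
gripper_width: -0.004
```

```bash
python3 -m pendant '[{"wx":0,"wy":0,"wz":0,"dx":0,"dy":0,"dz":0.001,"hand":-1},{"wx":0,"wy":0,"wz":0,"dx":0,"dy":0,"dz":0.0015,"hand":-1},{"wx":0,"wy":0,"wz":0,"dx":0,"dy":0,"dz":0.0015,"hand":-1},{"wx":0,"wy":0,"wz":0,"dx":0,"dy":0,"dz":0.0015,"hand":-1}]'
python3 - <<'E'
from h import *
p,d=cams.grab_frame("wrist");cv2.imwrite("pics/w3.png",p[100:340,140:460,::-1].repeat(2,0).repeat(2,1))
E
```

```text
time: 3.55
tool_pos: [0.4263, 0.1741, 0.0518]
tool_rot: [0.0, 0.209, 0.978, 0.0]
contact_force: [-4.9, 0.6, 14.2]
gripper_width: -0.003
```

View pics/w3.png

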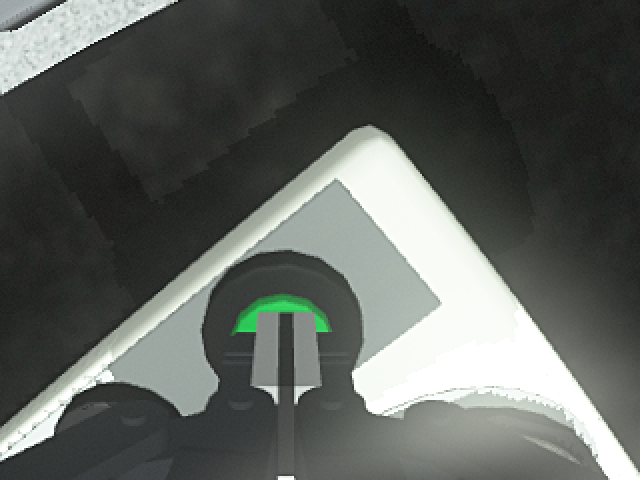

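The fingertips sit on the green key, and it has bottomed: 14 N with no further motion at z=0.0518. I go up and across to a point above the pink dish.

```bash
python3 -m pendant '[{"wx":0,"wy":0,"wz":0,"dx":0,"dy":0,"dz":-0.02,"hand":-1},{"wx":0,"wy":0,"wz":0,"dx":0,"dy":0,"dz":-0.045,"hand":-1},{"wx":0,"wy":0,"wz":0,"dx":0,"dy":0,"dz":-0.045,"hand":-1},{"wx":0,"wy":0,"wz":0,"dx":-0.148,"dy":-0.029,"dz":-0.045,"hand":-1},{"wx":0,"wy":0,"wz":0,"dx":-0.148,"dy":-0.029,"dz":-0.045,"hand":-1},{"wx":0,"wy":0,"wz":0,"dx":-0.148,"dy":-0.029,"dz":-0.045,"hand":-1},{"wx":0,"wy":0,"wz":0,"dx":-0.148,"dy":-0.029,"dz":-0.045,"hand":-1},{"wx":0,"wy":0,"wz":0,"dx":-0.148,"dy":-0.029,"dz":-0.045,"hand":-1},{"wx":0,"wy":0,"wz":0,"dx":-0.148,"dy":-0.029,"dz":-0.045,"hand":-1},{"wx":0,"wy":0,"wz":0,"dx":-0.148,"dy":-0.029,"dz":-0.045,"hand":-1},{"wx":0,"wy":0,"wz":0,"dx":-0.148,"dy":-0.029,"dz":-0.045,"hand":-1}]'
python3 - <<'E'
from h import *
go((.5495,.087,.064),(.4616,.0547,.07))
p,d=cams.grab_frame("wrist");cv2.imwrite("pics/w4.png",p[:,:,::-1])
E
```

```text
time: 4.52
tool_pos: [0.5473, 0.0872, 0.0939]
tool_rot: [-0.001, 0.209, 0.978, -0.0]
contact_force: [-0.9, 0.8, 0.1]
gripper_width: 0.0
t 4.5167 tcp [0.5473 0.0872 0.0939] F [-0.91  0.77  0.08] grip 0.0 rot [-0.001  0.209  0.978 -0.   ]
(0.5495, 0.087, 0.064) -> [-0.0022  0.0007  0.0299]
(0.4616, 0.0547, 0.07) -> [ 0.0649 -0.0647  0.024 ]
```

View pics/w4.png

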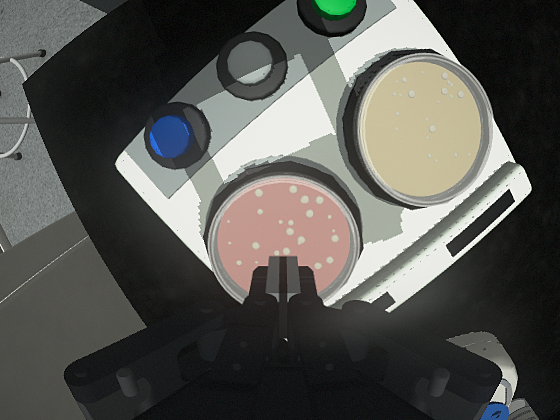

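The fingertips are above the middle of the pink dish (centre about (283,240)), and the green key is back up. I lower gently.

```bash
python3 -m pendant '[{"wx":0,"wy":0,"wz":0,"dx":-0.001,"dy":0,"dz":0.016,"hand":-1},{"wx":0,"wy":0,"wz":0,"dx":-0.001,"dy":0,"dz":0.024,"hand":-1},{"wx":0,"wy":0,"wz":0,"dx":-0.001,"dy":0,"dz":0.0265,"hand":-1},{"wx":0,"wy":0,"wz":0,"dx":-0.001,"dy":0,"dz":0.028,"hand":-1},{"wx":0,"wy":0,"wz":0,"dx":-0.001,"dy":0,"dz":0.0295,"hand":-1},{"wx":0,"wy":0,"wz":0,"dx":-0.001,"dy":0,"dz":0.0305,"hand":-1},{"wx":0,"wy":0,"wz":0,"dx":-0.001,"dy":0,"dz":0.031,"hand":-1},{"wx":0,"wy":0,"wz":0,"dx":-0.001,"dy":0,"dz":0.031,"hand":-1},{"wx":0,"wy":0,"wz":0,"dx":-0.001,"dy":0,"dz":0.031,"hand":-1}]'
python3 -m pendant '[{"wx":0,"wy":0,"wz":0,"dx":0,"dy":0,"dz":0.001,"hand":-1},{"wx":0,"wy":0,"wz":0,"dx":0,"dy":0,"dz":0.0015,"hand":-1},{"wx":0,"wy":0,"wz":0,"dx":0,"dy":0,"dz":0.0015,"hand":-1},{"wx":0,"wy":0,"wz":0,"dx":0,"dy":0,"dz":0.0015,"hand":-1}]'
```

```text
time: 5.32
tool_pos: [0.5498, 0.0862, 0.0641]
tool_rot: [0.0, 0.209, 0.978, 0.0]
contact_force: [-0.8, 0.3, 0.6]
gripper_width: -0.001
time: 5.65
tool_pos: [0.5499, 0.0862, 0.0627]
tool_rot: [0.0, 0.209, 0.978, 0.0]
contact_force: [0.5, 0.0, 1.7]
gripper_width: -0.003
```

```bash
python3 -m pendant '[{"wx":0,"wy":0,"wz":0,"dx":0,"dy":0,"dz":0.001,"hand":-1},{"wx":0,"wy":0,"wz":0,"dx":0,"dy":0,"dz":0.002,"hand":-1},{"wx":0,"wy":0,"wz":0,"dx":0,"dy":0,"dz":0.002,"hand":-1},{"wx":0,"wy":0,"wz":0,"dx":0,"dy":0,"dz":0.002,"hand":-1}]'
python3 -m pendant '[{"wx":0,"wy":0,"wz":0,"dx":0,"dy":0,"dz":0.001,"hand":-1},{"wx":0,"wy":0,"wz":0,"dx":0,"dy":0,"dz":0.0015,"hand":-1},{"wx":0,"wy":0,"wz":0,"dx":0,"dy":0,"dz":0.0015,"hand":-1},{"wx":0,"wy":0,"wz":0,"dx":0,"dy":0,"dz":0.0015,"hand":-1}]'
```

```text
time: 5.98
tool_pos: [0.5499, 0.0862, 0.0606]
tool_rot: [0.0, 0.209, 0.978, 0.0]
contact_force: [0.5, 0.0, 2.4]
gripper_width: 0.003
time: 6.32
tool_pos: [0.5499, 0.0862, 0.0591]
tool_rot: [0.0, 0.209, 0.978, 0.0]
contact_force: [0.9, -0.3, 2.7]
gripper_width: 0.0
```

```bash
python3 -m pendant '[{"wx":0,"wy":0,"wz":0,"dx":0,"dy":0,"dz":0.001,"hand":-1},{"wx":0,"wy":0,"wz":0,"dx":0,"dy":0,"dz":0.0015,"hand":-1},{"wx":0,"wy":0,"wz":0,"dx":0,"dy":0,"dz":0.0015,"hand":-1},{"wx":0,"wy":0,"wz":0,"dx":0,"dy":0,"dz":0.0015,"hand":-1}]'
python3 -c "
from h import *
p,d=cams.grab_frame('wrist');cv2.imwrite('pics/w5.png',p[:,:,::-1])"
```

```text
time: 6.65
tool_pos: [0.5499, 0.0862, 0.0576]
tool_rot: [0.0, 0.209, 0.978, 0.0]
contact_force: [2.6, -0.0, 4.0]
gripper_width: -0.004
```

View pics/w5.png

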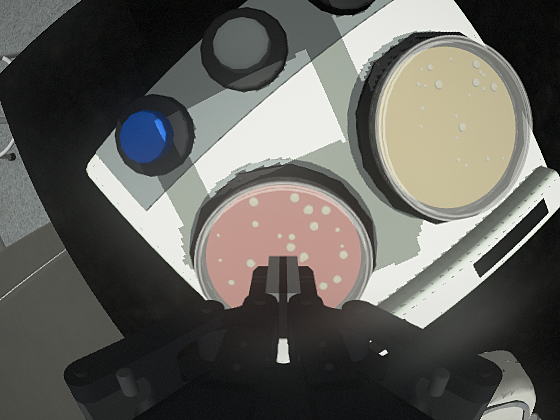

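The tips rest on the pink dish with the stage down about 5–6 mm at 4 N. I rise slowly first, then move across above the blue key.

```bash
python3 -m pendant '[{"wx":0,"wy":0,"wz":0,"dx":0,"dy":0,"dz":-0.002,"hand":-1},{"wx":0,"wy":0,"wz":0,"dx":0,"dy":0,"dz":-0.004,"hand":-1},{"wx":0,"wy":0,"wz":0,"dx":0,"dy":0,"dz":-0.006,"hand":-1},{"wx":0,"wy":0,"wz":0,"dx":0,"dy":0,"dz":-0.008,"hand":-1},{"wx":0,"wy":0,"wz":0,"dx":0,"dy":0,"dz":-0.011,"hand":-1},{"wx":0,"wy":0,"wz":0,"dx":0,"dy":0,"dz":-0.035,"hand":-1},{"wx":0,"wy":0,"wz":0,"dx":0,"dy":0,"dz":-0.035,"hand":-1},{"wx":0,"wy":0,"wz":0,"dx":0.068,"dy":-0.065,"dz":-0.035,"hand":-1},{"wx":0,"wy":0,"wz":0,"dx":0.068,"dy":-0.065,"dz":-0.035,"hand":-1},{"wx":0,"wy":0,"wz":0,"dx":0.068,"dy":-0.065,"dz":-0.035,"hand":-1},{"wx":0,"wy":0,"wz":0,"dx":0.068,"dy":-0.065,"dz":-0.035,"hand":-1},{"wx":0,"wy":0,"wz":0,"dx":0.068,"dy":-0.065,"dz":-0.035,"hand":-1},{"wx":0,"wy":0,"wz":0,"dx":0.068,"dy":-0.065,"dz":-0.035,"hand":-1}]'
python3 - <<'E'
from h import *
go((.4616,.0547,.052))
p,d=cams.grab_frame("wrist");cv2.imwrite("pics/w6.png",p[:,:,::-1])
p,d=cams.grab_frame("scene");cv2.imwrite("pics/s6.png",p[:,:,::-1])
E
```

```text
time: 7.78
tool_pos: [0.4619, 0.0549, 0.0927]
tool_rot: [0.001, 0.209, 0.978, 0.0]
contact_force: [-0.1, -0.4, -0.2]
gripper_width: 0.0
t 7.7833 tcp [0.4619 0.0549 0.0927] F [-0.14 -0.38 -0.2 ] grip 0.0 rot [0.001 0.209 0.978 0.   ]
(0.4616, 0.0547, 0.052) -> [ 0.0003 -0.0003  0.0407]
```

View pics/w6.png

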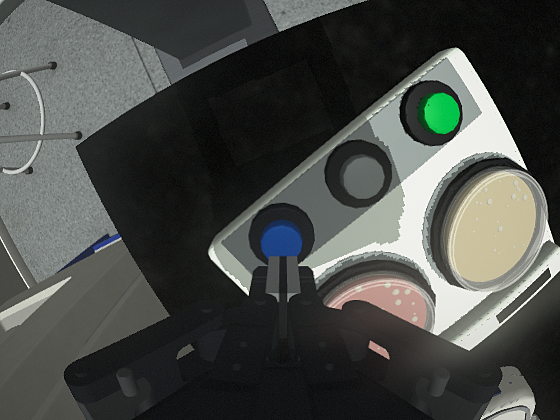

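The tips are above the blue key at (281,240). I press it.

```bash
python3 -m pendant '[{"wx":0,"wy":0,"wz":0,"dx":0.001,"dy":0,"dz":0.02,"hand":-1},{"wx":0,"wy":0,"wz":0,"dx":0.001,"dy":0,"dz":0.032,"hand":-1},{"wx":0,"wy":0,"wz":0,"dx":0.001,"dy":0,"dz":0.035,"hand":-1},{"wx":0,"wy":0,"wz":0,"dx":0.001,"dy":0,"dz":0.0375,"hand":-1},{"wx":0,"wy":0,"wz":0,"dx":0.001,"dy":0,"dz":0.0395,"hand":-1},{"wx":0,"wy":0,"wz":0,"dx":0.001,"dy":0,"dz":0.0395,"hand":-1},{"wx":0,"wy":0,"wz":0,"dx":0.001,"dy":0,"dz":0.0395,"hand":-1}]'
python3 -m pendant '[{"wx":0,"wy":0,"wz":0,"dx":0,"dy":0,"dz":0.001,"hand":-1},{"wx":0,"wy":0,"wz":0,"dx":0,"dy":0,"dz":0.0015,"hand":-1},{"wx":0,"wy":0,"wz":0,"dx":0,"dy":0,"dz":0.0015,"hand":-1},{"wx":0,"wy":0,"wz":0,"dx":0,"dy":0,"dz":0.0015,"hand":-1}]'
```

```text
time: 8.47
tool_pos: [0.4604, 0.0553, 0.0535]
tool_rot: [0.0, 0.209, 0.978, 0.0]
contact_force: [-3.0, 1.4, 3.2]
gripper_width: -0.003
time: 8.8
tool_pos: [0.4605, 0.0553, 0.052]
tool_rot: [0.001, 0.209, 0.978, 0.0]
contact_force: [-2.1, 1.8, 5.5]
gripper_width: 0.002
```

The blue key is bottomed: same height as green, with force above 4 N. I withdraw.

```bash
python3 -m pendant '[{"wx":0,"wy":0,"wz":0,"dx":0,"dy":0,"dz":-0.01,"hand":-1},{"wx":0,"wy":0,"wz":0,"dx":0,"dy":0,"dz":-0.04,"hand":-1},{"wx":0,"wy":0,"wz":0,"dx":0,"dy":0,"dz":-0.15,"hand":-1},{"wx":0,"wy":0,"wz":0,"dx":0,"dy":0,"dz":-0.15,"hand":-1},{"wx":0,"wy":0,"wz":0,"dx":0,"dy":0,"dz":-0.15,"hand":-1},{"wx":0,"wy":0,"wz":0,"dx":0.1,"dy":0.15,"dz":-0.2,"hand":-1},{"wx":0,"wy":0,"wz":0,"dx":0.1,"dy":0.15,"dz":-0.2,"hand":-1},{"wx":0,"wy":0,"wz":0,"dx":0.1,"dy":0.15,"dz":-0.2,"hand":-1},{"wx":0,"wy":0,"wz":0,"dx":0.1,"dy":0.15,"dz":-0.2,"hand":-1},{"wx":0,"wy":0,"wz":0,"dx":0.1,"dy":0.15,"dz":-0.2,"hand":-1},{"wx":0,"wy":0,"wz":0,"dx":0.1,"dy":0.15,"dz":-0.2,"hand":-1},{"wx":0,"wy":0,"wz":0,"dx":0.1,"dy":0.15,"dz":-0.2,"hand":-1}]'
python3 - <<'E'
from h import *
p,d=cams.grab_frame("scene");q,_=cams.grab_frame("top");cv2.imwrite("pics/s7.png",p[:,:,::-1])
for c,n,im in(("scene","scene1",p),("top","top1",q)):
    a=cv2.imread(f"pics/{n}.png")[:,:,::-1]
    df=np.abs(a.astype(int)-im).sum(2)
    box=df[225:320,262:420] if c=="scene" else df[160:280,315:445]
    print(c,"changed px on counter",(box>60).sum(),"of",box.size)
E
```

```text
time: 9.8
tool_pos: [0.4301, 0.2336, 0.2519]
tool_rot: [0.001, 0.208, 0.978, -0.0]
contact_force: [-0.4, 1.1, -0.4]
gripper_width: 0.001
scene changed px on counter 4812 of 15010
top changed px on counter 10362 of 15600
```

View pics/s7.png

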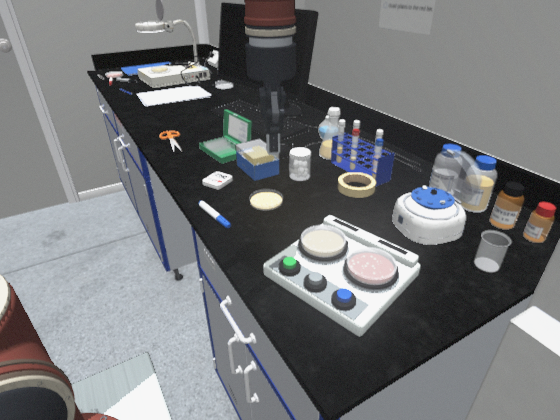

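The scene matches the start picture: dishes, timer and keys are in place, and the arm is clear. The differing pixels are most likely the arm's shadow and the arm blocking the top camera.

```bash
python3 -c "
from plant import job;print(job.job_done())"
```

```text
the job is handed in; nothing more can be done
None
```

The pink plate is logged and the job is handed in, with the last reading before hand-in at 9.8 s of the 45 s. All contact was made with the shut fingertips, in the order asked:

1. **Green key:** pressed until it bottomed at tip height z = 0.052. I pushed slightly past the stop, about 14 N at most.
2. **Pink dish (right stage):** pressed on its centre to about 4 N, with roughly 5–6 mm of stage travel. I then let it rise slowly.
3. **Blue key:** pressed to the same z = 0.052 at 5.5 N, so I take it as bottomed too. I then withdrew to z = 0.25.

**Last checks:** at the end the contact force was near zero. By eye, the final scene picture shows both dishes, the bench dish, the timer and the keys where they started.

**Not confirmed:**
- **Picture comparison:** comparing pixels with the start pictures proved nothing, since many pixels differed. That is most likely the arm's shadow, plus the arm blocking the top camera.
- **Key and stage travel:** I worked these out from tip height and force; there was no direct reading.
- **First move command:** it was refused as invalid input, and nothing moved.

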